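# Find the finger notch in the bin's edge and release the tilt-out bin

## Robot

A 7-joint arm with a two-finger parallel gripper is mounted at the origin on the work surface. World frame = base frame: x ahead of the robot, y to its left, z up, the work surface at z = 0. Lengths are in m, angles in rad, forces in N, time in s.
With the tool pointing down it reaches from about 0.4 to 0.85 m from the base axis. Payload 6.9 kg.
Tool frame: the origin (TCP) lies on the front face of the gripper's body, between the roots of the fingers; the fingertips stand 73 mm ahead of it and the grasp point (between the pads) lies 54 mm ahead of it; y points along the fingers, z is the direction in which the jaws open and shut, and the axes are right-handed (so a half turn about y gives the same grasp; the last joint's range is limited). The gripper opens to 85 mm and grips with 20 to 120 N. Pads are 22 mm wide; open, the fingers measure 114 mm over their backs; the gripper's body (76 mm by 85 mm) begins 54 mm behind the grasp point. The pads swing forward as they close: fully open they stand 13 mm farther back than shut.
Start: joints at [0.105, 0.507, -0.238, 1.5, 0.126, 1.149, -0.155], TCP at [0.625, -0, 0.304] pointing down, gripper open.
Joint ranges: [-3.08, 3.08], [-0.24, 2.05], [-1.43, 1.35], [0, 2.5], [-1.52, 4.66], [0.17, 1.96], [-2.89, 2.89]. Speed limits (rad/s): [2.39, 2.39, 3.14, 3.14, 3.14, 3.14, 3.14].

## Interface

Orientations are given as a unit quaternion [w, x, y, z].
In Python, from station import arm gives the robot as it stands. The module is installed in compiled form; this text tells all that it offers.
- The arm moves only by the shell command python3 -m creep 'ROWS' [FORCE]. ROWS is JSON, a list of rows, each a list of 5 numbers: the shift along the tool's x, y, z scaled (see below), then the turn about the tool's y scaled (see below), then the opening, from 0 (shut) to 1 (fully open). In form: [[dx, dy, dz, yaw, claw], ...]. A call has exactly 8 rows; each row shifts and turns the commanded pose from where the row before left it, along the tool's axes as they then stand; what a row does not reach is not made up. The controller multiplies each number of a shift by 15 cm and each number of a turn by 4 degrees. A row lasts 1/12 s, in which the tool goes at most 41.7 mm and 7.16 degrees, less where a joint would pass 70% of its speed; a pose out of reach is approached as far as the arm can. A call with a number of a shift or a turn outside -1 to 1 is refused whole. A call with a gripper value outside its range is refused whole. The fingers move at their own pace and stop on an object; FORCE is the grip in N (left out, the last holds). Time passes only in rows, so rows that do not move let the fingers close, or fill a call up. It gives the time, the measured TCP pose, the force and the opening at its end, in the units of the state.
- arm.observe(): the state, without advancing time (a new reading comes with each control period).
- arm.camera(name): name is "scene" or "side" or "wrist"; returns a dict with "pixels" (420x560x3 uint8, red, green, blue), "vfov" (degrees; the focal length in pixels is half the picture's height over the tangent of half this angle, whatever the lens; pixels are square), "cx", "cy" (the principal point, pixels), "rvec" (rotation vector, rad) and "tvec" (3), from world to camera coordinates, as OpenCV has them. Camera axes: x right, y down, z forward; pixel columns grow to the right and rows downward; lengths in m; the calibration is good to about 2 mm. A picture is of the moment at which its call begins. There is no depth.
- arm.sign_off(): hands the job in, once; it reports no verdict.
Trained networks look in a picture, given as the dict that the camera call returned (one of the last four; its "shot" number tells which), for a name from the list of things; names that differ only in an ending like _2 or _b are one class to them, and where a whole thing is asked for, a point or a joint stands for the part that bears it (a point fixed in the world has none). Each returns a list of dicts, best first, with "conf" (0 to 1); they miss things now and then, are a little off and sometimes report something else, mostly with a low value. They report only what shows in the picture. A call takes as long as a camera call.
- arm.cut_out(picture, target): "mask" (420x560 bool, what is visible of it).
- arm.mark_of(picture, target): "location" ([x, y, z] in m, in world coordinates, good to about 4 mm: a listed point, or the origin of a listed thing).
The state is a dict: "t": time; "qpos": joint angles; "dq": joint speeds; "effort": joint torques, N m; "position": TCP position; "eef_rot": TCP orientation; "ft_force": force on the tool from outside, world axes, zero at the start; "moment": the same for the moment, N m; "gripper_width": opening from 0.0 (shut) to 1.0 (fully open).
Only numpy, scipy, OpenCV 4.12 (cv2) and the standard library are available. Lean on these libraries where they do the work, as an engineer would, in place of code of your own. Each camera call takes 0.05 s, during which the arm holds its last target.

## Task

Open the tilt-out steel bin with a fingertip, gripping and lifting nothing: set the fingertip gently on the flat rail along the top front edge of the bin's case, near one end of the rail, and run it along the rail towards the middle until it finds the finger notch. Press the catch plate inside the notch down until the bin comes free and tips right out to its stop, then draw the hand clear so that the catch springs back up and the bin stays open. Leave the jar, the pots and the tools where they are.

Things in the scene. Friction and masses are not known exactly. Their poses are not given: they have to be found in the camera images.
- case: The bin's fixed galvanised steel case, 380 mm wide (its y), 240 mm deep (its x), 200 mm high. Origin: centre of its underside on the ledge; z up; its front looks to its -x, roughly towards the robot (turned by up to 0.3 rad). Behind the rail its flat deck, 186 mm above the ledge, carries the jar and the small pot.
- rail_mid (a point): Middle of the edge rail's top face, 96 mm in front of the case's origin, 200 mm above the ledge; axes as the case. The rail: flat-topped steel, 40 mm broad (x), from y -190 to +190 mm, level but for a 0.3 mm step 85 mm either side. A finger notch 56 mm long (y) is cut right across it, its centre anywhere from y -50 to +50 mm (not reported; seen from above as a gap, hidden from in front).
- catch (a joint): Travel in m of the spring catch plate in the bottom of the notch: 0 up at rest, straight down to 0.010 at its stop. Flat steel, 36 x 53 mm, nearly filling the notch, its top 12 mm below the rail's top. About 2 N start it and 6 to 8 N bring it to the stop; it frees the bin when about 0.006 down and springs back when let go.
- bin (a joint): Tilt of the bin, rad: 0 shut, 0.70 tipped right out on its stop. Hinged along the foot of its front; held shut by the catch; once freed it tips out towards its front by its own spring in about a second and stays there.
- bin_lip (a point): Middle of the top edge of the bin's front panel (372 mm wide, 184 mm high, 5 mm thick). Shut: 4 mm below the rail's top, 2 mm in front of the rail. Open: about 120 mm farther forward and 45 mm lower, so the space 150 mm in front of the case must be free.
- jar: Empty glass jar with steel screw lid, 72 mm across, 80 mm high, on the deck of the case. Bystander. Origin: centre of its underside.
- small_pot: Small clay pot, 70 mm across, 58 mm high, on the deck of the case. Bystander. Origin: centre of its underside.
- pots: Stack of three nested clay pots, 108 mm across, 144 mm high, on the ledge to the left. Bystander. Origin: centre of its underside.
- scoop: Blue plastic scoop, 195 mm long, 70 mm wide, 35 mm high, blade along its +x, on the ledge to the right. Bystander. Origin: on its underside near the middle.
- weeder: Steel two-pronged hand weeder with wooden handle, 325 mm long, 30 mm thick, prongs along its +x, on the ledge to the right. Bystander. Origin: on its underside near the middle.
- mallet: Wooden mallet lying down, handle along its -x, 295 mm long, head 110 x 66 mm, on the ledge to the left. Bystander. Origin: under the middle of its head.

How it is judged:
By the outcome, as a careful person would: the job done as asked, in the order asked, and still so for the second after the job is handed in, with the robot touching nothing.
It also fails if it takes over 61 s, if anything falls off the work surface, if the arm or the gripper's body presses on something with over 40 N, if the wrist force passes 120 N, or if a joint passes its speed limit or range.

## Working session

There is one attempt and no reset: what is moved stays moved. The work goes in short steps, Python scripts to look and compute and a shell command to move; the robot and the scene stay as the last step left them, time stands still between calls to the robot, and variables do not carry over. Pictures are saved under pics/ and viewed, and the job is handed in when it is done.

```bash
mkdir -p pics; cat > h.py <<'E'
import numpy as np, cv2
from station import arm
def save(n,name):
    p=arm.camera(n); cv2.imwrite(f"pics/{name}.png",p["pixels"][:,:,::-1]); return p
def R(q):
    from scipy.spatial.transform import Rotation as Ro
    return Ro.from_quat([q[1],q[2],q[3],q[0]]).as_matrix()
def K(p):
    f=p["pixels"].shape[0]/2/np.tan(np.radians(p["vfov"])/2)
    return np.array([[f,0,p["cx"]],[0,f,p["cy"]],[0,0,1.]])
def proj(p,X):
    return cv2.projectPoints(np.atleast_2d(np.array(X,float)),np.array(p["rvec"],float),np.array(p["tvec"],float),K(p),None)[0][:,0]
def ray(p,u,v,z):
    Rm=cv2.Rodrigues(np.array(p["rvec"],float))[0]; t=np.array(p["tvec"],float)
    c=-Rm.T@t; d=Rm.T@np.linalg.inv(K(p))@[u,v,1]
    return c+d*(z-c[2])/d[2]
E
python3 - <<'E'
from h import *
s=arm.observe(); print({k:np.round(v,3) for k,v in s.items()}); print(R(s["eef_rot"]).round(3))
for n in ["scene","side","wrist"]:
    p=save(n,n+"0")
    print(n,p["vfov"],p["cx"],p["cy"])
    for t in ["case","rail_mid","bin_lip","catch","jar","small_pot"]:
        print(t,[(np.round(m["location"],4),round(m["conf"],2)) for m in arm.mark_of(p,t)[:2]] if t!="catch" else "")
E
```

```text
{'t': np.float64(0.0), 'qpos': array([ 0.105,  0.508, -0.238,  1.501,  0.126,  1.149, -0.155]), 'dq': array([ 0.003, -0.001, -0.001,  0.001, -0.001,  0.001, -0.001]), 'effort': array([ 1.0000e-03, -6.2059e+01, -2.1870e+00, -2.4966e+01,  1.2000e-02,
        1.2000e-02,  0.0000e+00]), 'position': array([ 0.625, -0.   ,  0.303]), 'eef_rot': array([-0.5,  0.5, -0.5,  0.5]), 'ft_force': array([ 0.56 , -0.068, -0.066]), 'moment': array([-0.036,  0.023,  0.032]), 'gripper_width': np.float64(1.005)}
[[ 0.    -0.002  1.   ]
 [-1.     0.     0.   ]
 [-0.    -1.    -0.002]]
scene 43.700892590177155 284.2846299556126 218.81781682556777
case []
rail_mid [(array([ 0.5932, -0.0672,  0.1973]), 0.68), (array([ 0.6467, -0.4364, -0.001 ]), 0.54)]
bin_lip []
catch 
jar [(array([0.7576, 0.0471, 0.1835]), 0.76)]
small_pot [(array([ 0.7432, -0.1857,  0.1857]), 0.65)]
side 45.68800443763498 286.48700024302013 214.47640234454806
case []
rail_mid [(array([ 0.5975, -0.0739,  0.1996]), 0.65)]
bin_lip [(array([ 0.575 , -0.0699,  0.1943]), 0.83)]
catch 
jar [(array([0.7582, 0.0433, 0.187 ]), 0.57)]
small_pot [(array([ 0.7422, -0.1801,  0.1877]), 0.97)]
wrist 58.84655994706518 275.9226513400003 211.53663181689566
case []
rail_mid [(array([ 0.595 , -0.0683,  0.1999]), 0.71)]
bin_lip [(array([ 0.5728, -0.0643,  0.1985]), 0.7)]
catch 
jar [(array([0.7593, 0.0448, 0.1884]), 0.89)]
small_pot []
```

View pics/scene0.png

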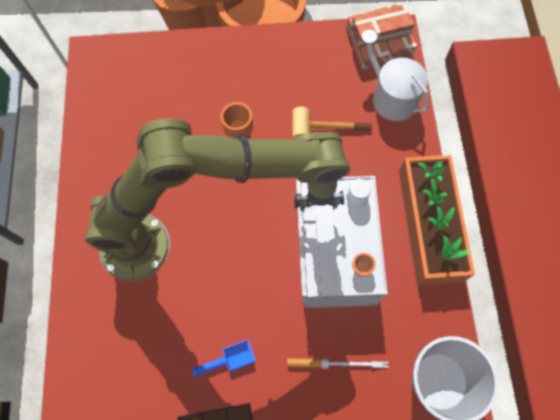

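View pics/side0.png

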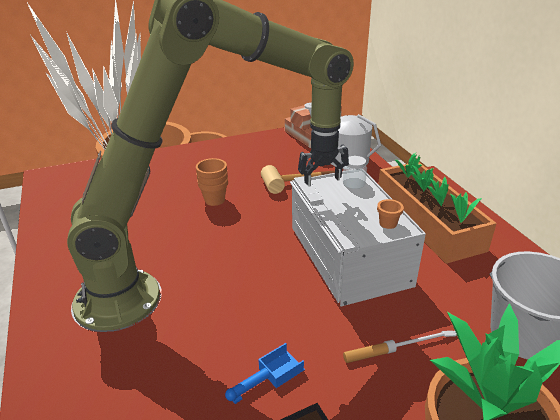

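View pics/wrist0.png

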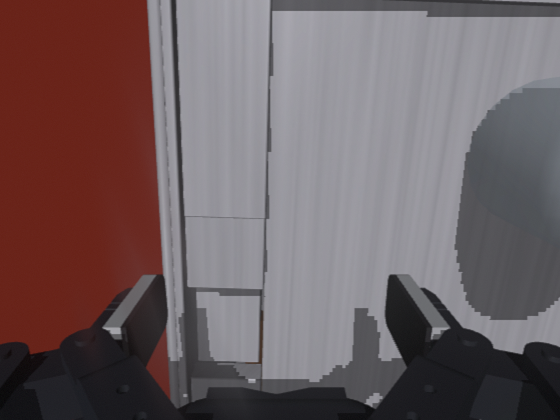

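The wrist view shows the rail at columns 180–268, a seam across it at row ~217, and the notch with the catch plate at rows ~290–362. The jar is at the right. Next I'll turn these pixels into positions.

```bash
python3 - <<'E'
from h import *
p=arm.camera("wrist")
for u,v in [(180,10),(270,10),(187,217),(265,217),(188,288),(262,290),(198,362),(260,362)]:
    print(u,v,ray(p,u,v,.2).round(4))
for n in ["scene","side"]:
    q=save(n,n+"1")
    for t in ["bin","catch","case"]:
        for m in arm.cut_out(q,t)[:1]:
            k=np.argwhere(m["mask"]);print(n,t,m["conf"],k.min(0),k.max(0))
# crop scene
im=cv2.imread("pics/scene1.png")[150:330,270:410]; cv2.imwrite("pics/sc1.png",cv2.resize(im,None,fx=3.3,fy=3.3,interpolation=2))
im=cv2.imread("pics/side1.png")[130:310,270:440]; cv2.imwrite("pics/sd1.png",cv2.resize(im,None,fx=3.3,fy=3.3,interpolation=2))
E
```

```text
180 10 [0.584  0.1077 0.2   ]
270 10 [0.6215 0.1077 0.2   ]
187 217 [0.5807 0.0173 0.2   ]
265 217 [0.6186 0.0173 0.2   ]
188 288 [ 0.5785 -0.021   0.2   ]
262 290 [ 0.6167 -0.0222  0.2   ]
198 362 [ 0.581  -0.0662  0.2   ]
260 362 [ 0.6151 -0.0662  0.2   ]
scene bin 0.67 [182 297] [301 307]
scene catch 0.5 [222 304] [237 317]
scene case 0.55 [176 297] [308 386]
side bin 0.81 [181 291] [300 344]
side catch 0.6 [204 313] [211 325]
side case 0.69 [164 261] [193 333]
```

View pics/sc1.png

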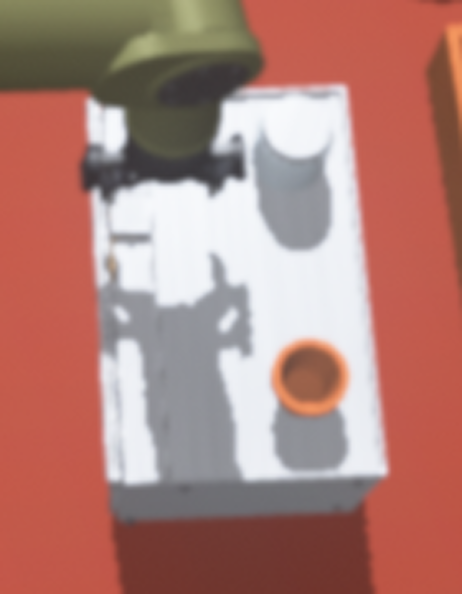

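View pics/sd1.png

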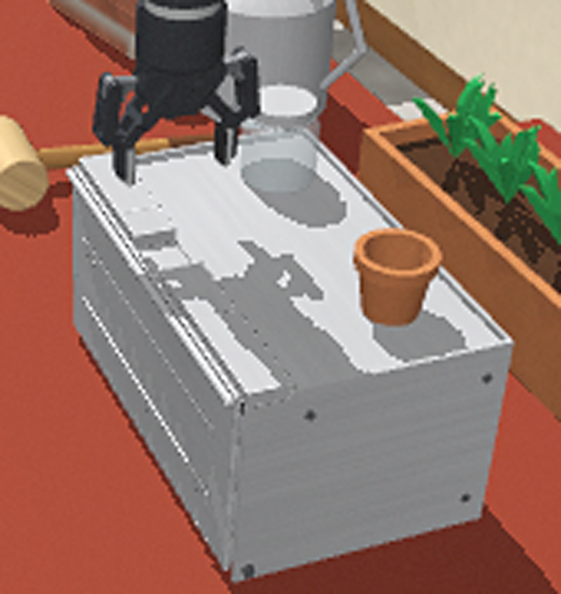

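```bash
python3 -m creep '[[-0.143,0,-0.039,0,0],[-0.143,0,-0.039,0,0],[-0.143,0,-0.039,0,0],[-0.143,0,-0.039,0,0],[0,0,0,0.5,0],[0,0,0,0,0],[0,0,0,0,0],[0,0,0,0,0]]' 20
python3 - <<'E'
from h import *
s=arm.observe(); print(s["t"],s["position"],s["gripper_width"],s["ft_force"],s["moment"]);print(R(s["eef_rot"]).round(3))
p=save("wrist","w2")
q=save("side","s2")
for z in (p,q):
  for t in ("rail_mid","bin_lip"): print([(np.round(m["location"],4),round(m["conf"],2)) for m in arm.mark_of(z,t)[:1]])
im=cv2.imread("pics/s2.png")[110:310,250:440]; cv2.imwrite("pics/sd2.png",cv2.resize(im,None,fx=2.9,fy=2.9,interpolation=2))
E
```

```text
t: 2.02
position: [0.6018, 0.0847, 0.3038]
eef_rot: [-0.491, 0.491, -0.509, 0.509]
ft_force: [-0.3, 0.5, 0.5]
gripper_width: -0.004
2.0167 [0.60184271 0.0846517  0.30382035] -0.0037884102915951012 [-0.32061634  0.528556    0.45863118] [ 0.04344877  0.01715152 -0.01931474]
[[-0.035  0.     0.999]
 [-0.999 -0.001 -0.035]
 [ 0.001 -1.     0.   ]]
[]
[]
[(array([ 0.5947, -0.0748,  0.2013]), 0.97)]
[(array([0.3864, 0.395 , 0.0006]), 0.75)]
```

View pics/w2.png

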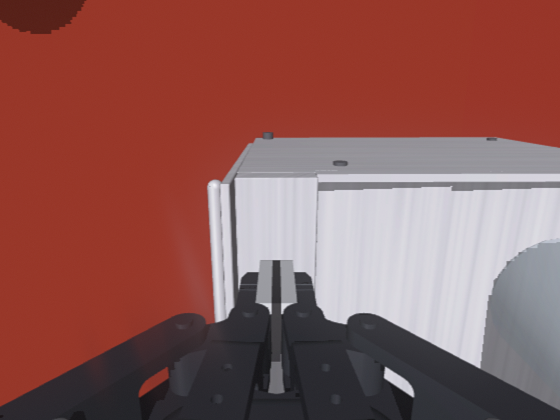

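View pics/sd2.png

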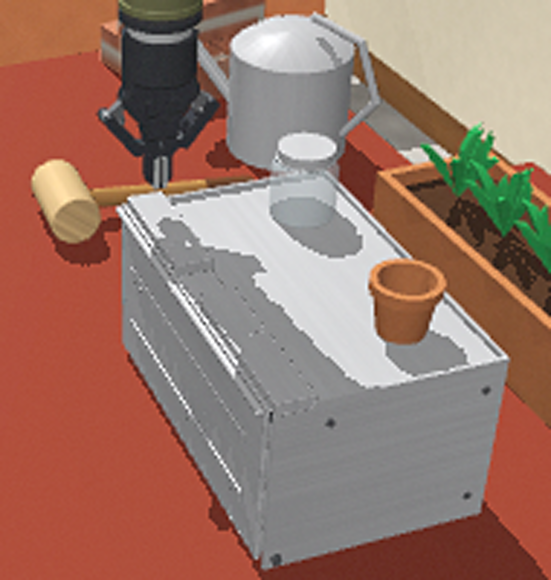

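The wrist view shows the shut fingers above the rail (columns 237–318), whose left end is at row ~177. The rail is well aligned with the image. Next I'll check the offset and how far the tip has to go down.

```bash
python3 - <<'E'
from h import *
p=arm.camera("wrist")
for u,v in [(237,178),(318,177),(237,240),(316,240)]: print(ray(p,u,v,.2).round(4))
s=arm.observe();Rm=R(s["eef_rot"]);print("tip",np.array(s["position"])+Rm[:,1]*.073)
E
python3 -m creep '[[0,0.05,0,0,0],[0,0.05,0,0,0],[0,0.03,0,0,0],[0,0.02,0,0,0],[0,0.013,0,0,0],[0,0,0,0,0],[0,0,0,0,0],[0,0,0,0,0]]'
```

```text
[0.5836 0.1225 0.2   ]
[0.6217 0.1216 0.2   ]
[0.5816 0.0914 0.2   ]
[0.6206 0.09   0.2   ]
tip [0.60167404 0.08541753 0.23085395]
t: 3.03
position: [0.6017, 0.0858, 0.2797]
eef_rot: [-0.491, 0.491, -0.509, 0.509]
ft_force: [-0.5, -0.8, -0.1]
gripper_width: -0.0
```

```bash
python3 -m creep '[[0,0.007,0,0,0],[0,0.007,0,0,0],[0,0.007,0,0,0],[0,0.003,0,0,0],[0,0.003,0,0,0],[0,0,0,0,0],[0,0,0,0,0],[0,0,0,0,0]]'
```

```text
t: 3.7
position: [0.6016, 0.0858, 0.2754]
eef_rot: [-0.491, 0.491, -0.509, 0.509]
ft_force: [-1.4, 0.5, -0.1]
gripper_width: 0.004
```

```bash
python3 -m creep '[[0,0.002,0,0,0],[0,0.002,0,0,0],[0,0.002,0,0,0],[0,0,0,0,0],[0,0,0,0,0],[0,0,0,0,0],[0,0,0,0,0],[0,0,0,0,0]]'
```

```text
t: 4.37
position: [0.6016, 0.0858, 0.2745]
eef_rot: [0.491, -0.491, 0.509, -0.509]
ft_force: [0.7, -0.7, -0.5]
gripper_width: -0.002
```

```bash
python3 -m creep '[[0,0.002,0,0,0],[0,0.002,0,0,0],[0,0,0,0,0],[0,0,0,0,0],[0,0,0,0,0],[0,0,0,0,0],[0,0,0,0,0],[0,0,0,0,0]]'
```

```text
t: 5.03
position: [0.6016, 0.0858, 0.2739]
eef_rot: [0.491, -0.491, 0.509, -0.509]
ft_force: [-0.2, -0.4, -0.1]
gripper_width: 0.002
```

```bash
python3 -m creep '[[0,0.002,0,0,0],[0,0.002,0,0,0],[0,0,0,0,0],[0,0,0,0,0],[0,0,0,0,0],[0,0,0,0,0],[0,0,0,0,0],[0,0,0,0,0]]'
```

```text
t: 5.7
position: [0.6016, 0.0858, 0.2733]
eef_rot: [0.491, -0.491, 0.509, -0.509]
ft_force: [0.4, 0.8, 0.3]
gripper_width: 0.001
```

```bash
python3 -m creep '[[0,0.002,0,0,0],[0,0.001,0,0,0],[0,0,0,0,0],[0,0,0,0,0],[0,0,0,0,0],[0,0,0,0,0],[0,0,0,0,0],[0,0,0,0,0]]'
```

```text
t: 6.37
position: [0.6016, 0.0858, 0.2731]
eef_rot: [-0.491, 0.491, -0.509, 0.509]
ft_force: [-1.5, -0.7, 4.9]
gripper_width: -0.002
```

```bash
python3 -m creep '[[0.01,0,0,0,0],[0.013,0,0,0,0],[0.013,0,0,0,0],[0.013,0,0,0,0],[0.013,0,0,0,0],[0.013,0,0,0,0],[0.013,0,0,0,0],[0.01,0,0,0,0]]'; python3 -c "
from h import *
print(arm.observe()['ft_force'])"
```

```text
t: 7.03
position: [0.6013, 0.0712, 0.2731]
eef_rot: [-0.492, 0.491, -0.509, 0.509]
ft_force: [-0.6, 3.6, 4.8]
gripper_width: 0.001
[-0.57279721  3.61374206  4.82637964]
```

```bash
python3 -m creep '[[0.014,0,0,0,0],[0.014,0,0,0,0],[0.014,0,0,0,0],[0.014,0,0,0,0],[0.014,0,0,0,0],[0.014,0,0,0,0],[0.014,0,0,0,0],[0.014,0,0,0,0]]'
```

```text
t: 7.7
position: [0.6007, 0.0545, 0.2731]
eef_rot: [0.492, -0.491, 0.509, -0.509]
ft_force: [-0.2, 3.2, 4.7]
gripper_width: 0.002
```

```bash
python3 -m creep '[[0.014,0,0,0,0],[0.014,0,0,0,0],[0.014,0,0,0,0],[0.014,0,0,0,0],[0.014,0,0,0,0],[0.014,0,0,0,0],[0.014,0,0,0,0],[0.01,0,0,0,0]]'
```

```text
t: 8.37
position: [0.6001, 0.0382, 0.273]
eef_rot: [0.491, -0.491, 0.509, -0.509]
ft_force: [0.1, 4.1, 5.6]
gripper_width: 0.001
```

```bash
python3 -m creep '[[0.01,0,0,0,0],[0.01,0,0,0,0],[0.01,0,0,0,0],[0.01,0,0,0,0],[0.01,0,0,0,0],[0.01,0,0,0,0],[0.01,0,0,0,0],[0.01,0,0,0,0]]'
```

```text
t: 9.03
position: [0.5997, 0.0264, 0.2731]
eef_rot: [0.492, -0.491, 0.509, -0.509]
ft_force: [-0.3, 4.5, 5.6]
gripper_width: 0.0
```

```bash
python3 -m creep '[[0.007,0,0,0,0],[0.007,0,0,0,0],[0.007,0,0,0,0],[0.007,0,0,0,0],[0.007,0,0,0,0],[0,0,0,0,0],[0,0,0,0,0],[0,0,0,0,0]]'
```

```text
t: 9.7
position: [0.5994, 0.0209, 0.273]
eef_rot: [-0.491, 0.491, -0.509, 0.509]
ft_force: [-0.1, 2.5, 5.9]
gripper_width: -0.0
```

```bash
python3 -m creep '[[0.01,0,0,0,0],[0.01,0,0,0,0],[0.01,0,0,0,0],[0.01,0,0,0,0],[0.01,0,0,0,0],[0.01,0,0,0,0],[0.01,0,0,0,0],[0,0,0,0,0]]'
```

```text
t: 10.37
position: [0.599, 0.0098, 0.2728]
eef_rot: [-0.491, 0.491, -0.509, 0.509]
ft_force: [2.0, 2.2, 4.8]
gripper_width: 0.001
```

```bash
python3 -m creep '[[0.01,0,0,0,0],[0.01,0,0,0,0],[0.01,0,0,0,0],[0.01,0,0,0,0],[0.01,0,0,0,0],[0,0,0,0,0],[0,0,0,0,0],[0,0,0,0,0]]'
```

```text
t: 11.03
position: [0.5986, 0.0023, 0.2728]
eef_rot: [-0.491, 0.491, -0.509, 0.509]
ft_force: [0.1, 1.5, 4.2]
gripper_width: -0.001
```

```bash
python3 -m creep '[[0.012,0,0,0,0],[0.012,0,0,0,0],[0.012,0,0,0,0],[0.012,0,0,0,0],[0.012,0,0,0,0],[0.012,0,0,0,0],[0.012,0,0,0,0],[0.012,0,0,0,0]]'
```

```text
t: 11.7
position: [0.5981, -0.0118, 0.2728]
eef_rot: [0.491, -0.491, 0.509, -0.509]
ft_force: [0.4, 2.3, 3.0]
gripper_width: -0.001
```

```bash
python3 -m creep '[[0.012,0,0,0,0],[0.012,0,0,0,0],[0.012,0,0,0,0],[0.012,0,0,0,0],[0.012,0,0,0,0],[0.012,0,0,0,0],[0.012,0,0,0,0],[0.012,0,0,0,0]]'
```

```text
t: 12.37
position: [0.5976, -0.0262, 0.2728]
eef_rot: [0.491, -0.491, 0.509, -0.509]
ft_force: [0.6, 1.2, 0.8]
gripper_width: 0.001
```

```bash
python3 -m creep '[[0.004,0.001,0,0,0],[0.008,0,0,0,0],[0.008,0,0,0,0],[0.008,0,0,0,0],[0,0,0,0,0],[0,0,0,0,0],[0,0,0,0,0],[0,0,0,0,0]]'
```

```text
t: 13.03
position: [0.5974, -0.0303, 0.2725]
eef_rot: [0.491, -0.491, 0.509, -0.509]
ft_force: [-0.4, -0.1, 0.5]
gripper_width: -0.0
```

```bash
python3 -m creep '[[0.02,0,0,0,0],[0.02,0,0,0,0],[0.02,0,0,0,0],[0.02,0,0,0,0],[0.02,0,0,0,0],[0.02,0,0,0,0],[0.007,0,0,0,0],[0,0,0,0,0]]'
python3 - <<'E'
from h import *
p=save("wrist","w3")
for u in ("side","scene"):
  q=save(u,u+"3")
  for t in ("catch",):
    for m in arm.cut_out(q,t)[:1]:
        k=np.argwhere(m["mask"]);print(t,m["conf"],k.min(0),k.max(0))
im=cv2.imread("pics/side3.png")[150:270,260:380]; cv2.imwrite("pics/sd3.png",cv2.resize(im,None,fx=4.9,fy=4.9,interpolation=2))
E
```

```text
t: 13.7
position: [0.5968, -0.0497, 0.2727]
eef_rot: [-0.491, 0.491, -0.509, 0.509]
ft_force: [0.1, -0.2, 0.1]
gripper_width: 0.005
catch 0.51 [340 192] [375 255]
```

View pics/w3.png

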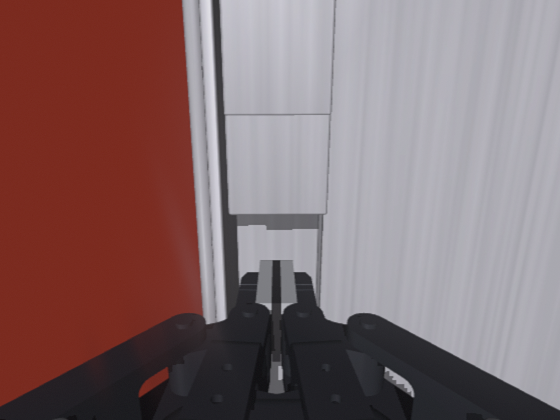

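View pics/sd3.png

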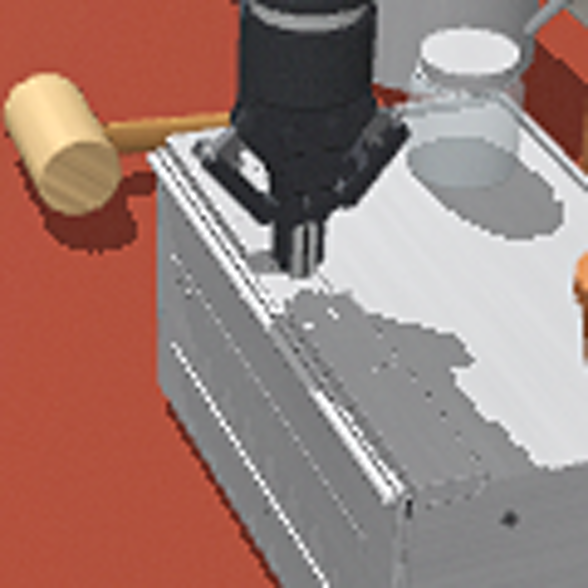

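The wrist view shows the notch edge at row ~213 and the plate just ahead of the fingertip, at columns 238–320. The tip hangs in the gap with no contact force. I'll check the notch edge and then go down.

```bash
python3 - <<'E'
from h import *
p=arm.camera("wrist")
for u,v in [(229,213),(327,213),(278,113)]: print(ray(p,u,v,.2).round(4))
for u,v in [(238,240),(319,240)]: print(ray(p,u,v,.188).round(4))
E
python3 -m creep '[[0,0.02,0,0,0],[0,0.02,0,0,0],[0,0.015,0,0,0],[0,0.01,0,0,0],[0,0.005,0,0,0],[0,0,0,0,0],[0,0,0,0,0],[0,0,0,0,0]]'
```

```text
[ 0.5782 -0.0195  0.2   ]
[ 0.6171 -0.0208  0.2   ]
[0.5989 0.0182 0.2   ]
[ 0.5796 -0.0356  0.188 ]
[ 0.6152 -0.0368  0.188 ]
t: 14.67
position: [0.597, -0.0491, 0.2623]
eef_rot: [-0.491, 0.491, -0.509, 0.509]
ft_force: [-0.3, -0.3, -0.2]
gripper_width: -0.003
```

```bash
python3 -m creep '[[0,0.007,0,0,0],[0,0.007,0,0,0],[0,0.007,0,0,0],[0,0.007,0,0,0],[0,0,0,0,0],[0,0,0,0,0],[0,0,0,0,0],[0,0,0,0,0]]'
```

```text
t: 15.33
position: [0.597, -0.0491, 0.2583]
eef_rot: [-0.491, 0.491, -0.509, 0.509]
ft_force: [-1.6, -0.5, 4.3]
gripper_width: 0.0
```

```bash
python3 -m creep '[[0,0.007,0,0,0],[0,0.007,0,0,0],[0,0.007,0,0,0],[0,0.007,0,0,0],[0,0.007,0,0,0],[0,0,0,0,0],[0,0,0,0,0],[0,0,0,0,0]]'; python3 - <<'E'
from h import *
save("side","s4");save("wrist","w4")
E
```

```text
t: 16.0
position: [0.5971, -0.0492, 0.2528]
eef_rot: [-0.491, 0.491, -0.509, 0.509]
ft_force: [1.2, 0.2, 3.3]
gripper_width: -0.001
```

View pics/s4.png

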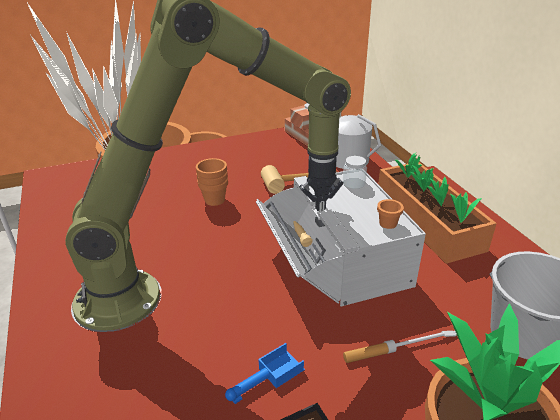

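The side view shows the bin already tipping out, with its lip at about (260,203)–(312,278). I'll hold the catch down until it reaches the stop.

```bash
Z='[[0,0,0,0,0],[0,0,0,0,0],[0,0,0,0,0],[0,0,0,0,0],[0,0,0,0,0],[0,0,0,0,0],[0,0,0,0,0],[0,0,0,0,0]]'; python3 -m creep '[[0,0,0,0,0],[0,0,0,0,0],[0,0,0,0,0],[0,0,0,0,0],[0,0,0,0,0],[0,0,0,0,0],[0,0,0,0,0],[0,0,0,0,0]]'; python3 -m creep '[[0,0,0,0,0],[0,0,0,0,0],[0,0,0,0,0],[0,0,0,0,0],[0,0,0,0,0],[0,0,0,0,0],[0,0,0,0,0],[0,0,0,0,0]]'; python3 - <<'E'
from h import *
p=save("side","s5")
print([(np.round(m["location"],4),round(m["conf"],2)) for m in arm.mark_of(p,"bin_lip")[:2]])
E
```

```text
t: 16.77
position: [0.597, -0.0492, 0.2528]
eef_rot: [-0.491, 0.491, -0.509, 0.509]
ft_force: [2.4, 0.2, 4.2]
gripper_width: -0.001
t: 17.43
position: [0.597, -0.0491, 0.2528]
eef_rot: [-0.491, 0.491, -0.509, 0.509]
ft_force: [2.2, -0.4, 3.7]
gripper_width: -0.0
[(array([ 0.4547, -0.0663,  0.1472]), 0.83), (array([ 0.7434, -0.1782,  0.1874]), 0.36)]
```

View pics/s5.png

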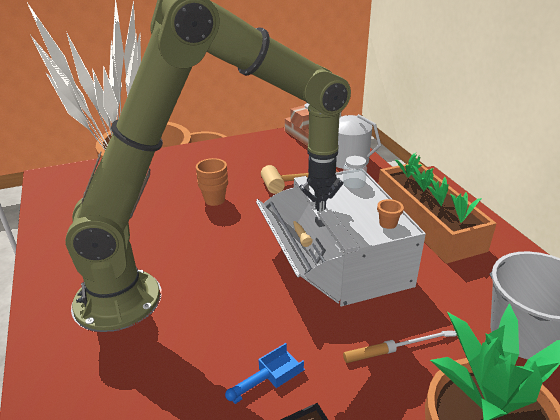

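The bin is out on its stop: the lip is at (0.455, -0.066, 0.147), about 119 mm forward and 47 mm lower than when shut. Next I'll draw straight up.

```bash
python3 -m creep '[[0,-0.02,0,0,0],[0,-0.04,0,0,0],[0,-0.06,0,0,0],[0,-0.1,0,0,0],[0,-0.15,0,0,0],[0,-0.15,0,0,0],[0,-0.15,0,0,0],[0,-0.1,0,0,0]]'; python3 -m creep '[[0,0,0,0,0],[0,0,0,0,0],[0,0,0,0,0],[0,0,0,0,0],[0,0,0,0,0],[0,0,0,0,0],[0,0,0,0,0],[0,0,0,0,0]]'; python3 - <<'E'
from h import *
p=save("side","s6");w=save("wrist","w6")
for q in (p,w):
  for t in ("bin_lip","jar","small_pot"): print(t,[(np.round(m["location"],4),round(m["conf"],2)) for m in arm.mark_of(q,t)[:1]])
print(arm.observe()["ft_force"])
E
```

```text
t: 18.2
position: [0.5963, -0.049, 0.3707]
eef_rot: [-0.491, 0.491, -0.509, 0.509]
ft_force: [-0.5, -0.2, 0.9]
gripper_width: 0.002
t: 18.87
position: [0.5968, -0.0491, 0.3679]
eef_rot: [0.491, -0.491, 0.509, -0.508]
ft_force: [-0.2, 0.1, -0.1]
gripper_width: -0.001
bin_lip [(array([ 0.456 , -0.0642,  0.1503]), 0.72)]
jar [(array([0.7557, 0.0439, 0.1906]), 0.85)]
small_pot [(array([ 0.7407, -0.1827,  0.1898]), 0.56)]
bin_lip [(array([ 0.4573, -0.0638,  0.151 ]), 0.89)]
jar [(array([0.7571, 0.0448, 0.1884]), 0.8)]
small_pot [(array([ 0.7435, -0.183 ,  0.1829]), 0.81)]
[0.2397677  0.69927183 0.54319108]
```

View pics/s6.png

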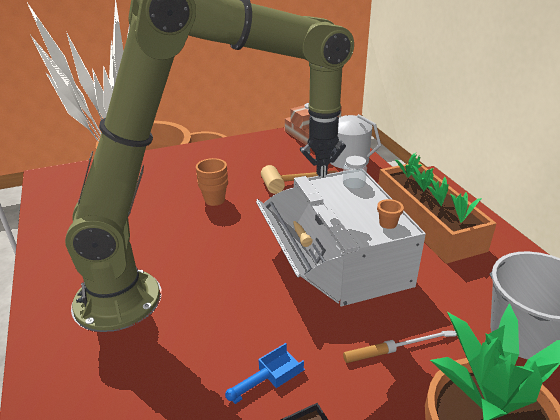

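View pics/w6.png

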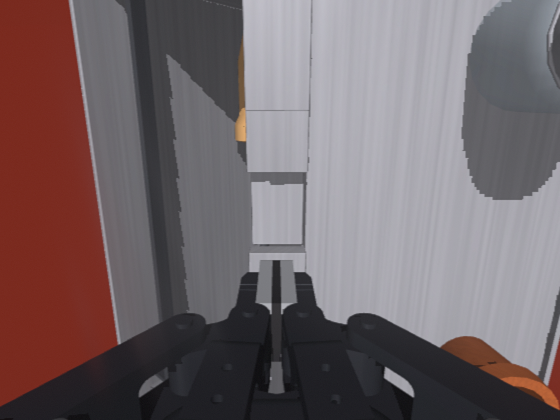

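The wrist view shows the bin open on the left. The notch is at rows 172–250, with the plate lit and its far edge at row ~244. I'll check the plate's height before handing in.

```bash
python3 - <<'E'
from h import *
p=arm.camera("wrist")
a=ray(p,248,140,.2);b=ray(p,308,140,.2);print("rail w",np.linalg.norm(a-b))
e=ray(p,277,250,.2);print("edge",e)
for z in (.188,.182,.178): 
  print(z,"plate w",np.linalg.norm(ray(p,252.5,225,z)-ray(p,303,225,z)),"far edge y",ray(p,277,244.5,z)[1])
E
```

```text
rail w 0.037697973723104364
edge [ 0.59556529 -0.0756271   0.2       ]
0.188 plate w 0.03561760098678309 far edge y -0.07633858928950527
0.182 plate w 0.036475646094612534 far edge y -0.07871136645955408
0.178 plate w 0.03704767616649879 far edge y -0.08029321790625328
```

```bash
python3 -c "
from station import arm
print(arm.sign_off(), arm.observe()['t'])"
```

```text
the job is handed in; nothing more can be done
the job is handed in; nothing more can be done
```

The bin is open on its stop and the hand is clear; I handed the job in at about 19 s of the 61 s allowed.

**What I did:**
- I set the shut fingertips on the rail about 37 mm from its left end, with about 5 N.
- I slid them along the rail, past the step, until they found the notch. Contact stayed at about 6 N or less at every reading, fell to about 1 N near the notch, and reached zero in it.
- I pressed the catch about 8 mm down, which freed the bin. I held it there until the bin reached its stop, then drew straight up about 115 mm.

**Last checks:**
- **Bin:** the lip was about 117 mm farther forward and 45–50 mm lower than when shut, and it stayed there after I withdrew.
- **Catch:** the wrist image matches the plate being back up at rest. This was judged only from its edge position in the picture, to a millimetre or two.
- **Jar and small pot:** they were found where they started, within the camera's accuracy.
- **Pot stack and tools:** they look untouched in the side view, but I did not measure them.
- **Force on the hand:** zero to within noise.

Before it was opened, two of the lip and rail detections were clearly wrong and I ignored them. No check failed.

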